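# Turn over the hearth status flag of the finished braze

## Robot

A 6-joint arm with a two-finger parallel gripper is mounted at the origin on the work surface. World frame = base frame: x ahead of the robot, y to its left, z up, the work surface at z = 0. Lengths are in m, angles in rad, forces in N, time in s.
With the tool pointing down it reaches from about 0.375 to 0.9 m from the base axis. Payload 3.1 kg.
Tool frame: the origin (TCP) lies midway between the tips of the shut fingers; the grasp point (between the pads) lies 19 mm behind it (bot.grip_point_offset is the distance from the TCP to the grasp point, in m); z points along the fingers, y is the direction in which the jaws open and shut (so a half turn about z gives the same grasp; the last joint's range is limited). The gripper opens to 85 mm and grips with 20 to 120 N. Pads are 22 mm wide; open, the fingers measure 114 mm over their backs; the gripper's body (76 mm by 85 mm) begins 54 mm behind the grasp point. The pads swing forward as they close: fully open they stand 13 mm farther back than shut.
Start: joints at [-1.387, 0.527, 1.433, -0, 1.181, -0.178], TCP at [0.221, -0.585, 0.231] pointing down, gripper open.
Joint ranges: [-3.08, 3.08], [-0.75, 2.2], [0.22, 2.44], [-1.43, 4.57], [0, 2.65], [-2.85, 2.85]. Speed limits (rad/s): [2.79, 2.79, 3.14, 3.14, 3.14, 3.14].

## Interface

Orientations are given as a unit quaternion [w, x, y, z].
In Python, from station import bot gives the robot as it stands.
- The arm moves only by the tool move_arm, never from a script. Its argument "deltas" is a list that holds one entry, the list of rows, each a list of 5 numbers: the finger opening in cm, from 0 to 8.54, then the shift along the tool's x, y, z in cm, then the turn about the tool's z in degrees. A call has 1 to 10 rows; each row is the pose to reach, as a shift and turn from the pose commanded when the call began, along the tool's axes at that moment; what a row does not reach only later rows make up. A row lasts 1/10 s, in which the tool goes at most 50 mm and 8.59 degrees, less where a joint would pass 70% of its speed; a pose out of reach is approached as far as the arm can. A call with a gripper value outside its range is refused whole. The fingers move at their own pace and stop on an object; "force" is the grip in N (left out, the last holds). Time passes only in rows, so rows that repeat a pose let the fingers close. It gives the time, the measured TCP pose, the force and the opening at its end, in the units of the state.
- bot.state(): the state, without advancing time (a new reading comes with each control period).
- bot.grab_frame(name): name is "scene" or "top" or "wrist"; returns the picture (384x512x3 uint8, blue, green, red); there is no depth.
- bot.camera_model(name): a dict with "K" (3x3 intrinsics, pixels), "xyz" and "rotation" of the camera in the world; the wrist camera has in their place "tool_from_camera" (4x4, takes a point from camera to tool coordinates, whose origin is the TCP and whose axes are the flange's). Camera axes: x right, y up, looking along -z (the intrinsics and any distortion apply to the point x, -y, -z); pixel columns grow to the right and rows downward; lengths in m; the calibration is good to about 2 mm. A picture is of the moment at which its call begins: read the wrist's pose just before it. camera_model takes no time and is no camera call.
- bot.sign_off(): hands the job in, once; it reports no verdict.
Trained networks look in the newest picture that a camera, given by its name, has taken for a name from the list of things; names that differ only in an ending like _2 or _b are one class to them, and where a whole thing is asked for, a point or a joint stands for the part that bears it (a point fixed in the world has none). Each returns a list of dicts, best first, with "conf" (0 to 1); they miss things now and then, are a little off and sometimes report something else, mostly with a low value. They report only what shows in the picture. A call takes as long as a camera call. They do not tell look-alikes from the thing itself.
- bot.spot_in(thing, camera): "uv" ([column, row] in pixels, amid what is visible of it).
- bot.cut_out(thing, camera): "mask" (384x512 bool, what is visible of it) and "uv" ([column, row] in pixels, amid what is visible of it).
The state is a dict: "time_s": time; "joint_pos": joint angles; "joint_velocities": joint speeds; "effort": joint torques, N m; "eef_pos": TCP position; "eef_rot": TCP orientation; "contact_force": force on the tool from outside, world axes, zero at the start; "moment": the same for the moment, N m; "gripper_width": finger opening in m.
Only numpy, scipy, OpenCV 4.12 (cv2) and the standard library are available. Lean on these libraries where they do the work, as an engineer would, in place of code of your own. Each camera call takes 0.05 s, during which the arm holds its last target. There are 200 camera calls.

## Task

The brazed bracket lying on one of the two firebricks has cooled, so turn over the status flag that stands right next to that brick, on the robot's side: swing it right over its pivot with your fingertips, gently, until it lies flat on its rest on the other side and shows the face with the ring. Nothing is to be picked up: leave the flag of the empty brick, the bracket and everything else on the bench as they are, and end clear of it all.

Things in the scene. Friction and masses are not known exactly. Their poses are not given: they have to be found in the camera images.
- flag_a (a joint): Angle (rad) of the flag to turn over, in front of the brick with the bracket. 0: flat towards the stand's +y, three bars up; pi/2: upright; pi (end stop): flat towards the stand's -y, ring up. Starts between 0 and 0.25. Stiff hinge (0.055 N m friction, more than the flag's weight can turn): it stays at any angle where it is left.
- flag_b (a joint): Angle (rad) of the other flag, of the same make, in front of the empty brick; to be left alone.
- flag_a_pivot (a point): Middle of the pivot line of the flag to be turned, 90 mm above the bench. x: along the pivot line, y: level, towards the side where the flag lies at the start (joint 0), z: up; these axes are the stand's and do not turn with the flag.
- flag_a_tip (a point): Middle of the far edge of that flag, half-way through the plate; turns with it. The flag is an aluminium plate of about 80 g, 4 mm thick, 60 mm wide along the pivot, reaching 80 mm from the pivot line. Once upright it can be pushed over to the stand's -y and down.
- flag_a_tab (a point): On the middle line of that flag's thumb tab, 45 mm from the pivot line. The tab (28 mm wide, 4 mm thick, reaching 55 mm from the pivot line) is fixed to the flag 2.443 rad ahead of it as the angle grows; with the flag at 0 it rises to the stand's -y, 40 degrees above level. Pressing it down with 2 to 4 N raises the flag; with the tab 40 degrees below level the flag stands 80 degrees up.
- flag_b_tip (a point): Middle of the far edge of the other flag, 80 mm from its pivot line.
- stand_a: Fixed dark steel stand of the flag to turn; origin under its base plate (96 x 170 x 8 mm, long along y), pivot line 90 mm above, along x. Uprights 26 mm wide, 100 mm high at x = +-36 to 42 mm. Stop arms along y at the uprights, 68 to 76 mm high, to y = +-64 mm, with pins under the flag's edges at y = +-60 mm; within 20 mm of the middle line it is open down to the base plate.
- stand_b: Stand of the other flag, same make and axes.
- brick_a: Fixed firebrick hearth, 114 x 220 x 50 mm, beyond the stand of the flag to be turned (towards the stand's +x, centre 125 to 140 mm from the stand's origin); origin under its middle. The bracket lies on it.
- brick_b: The same behind the other flag's stand; nothing lies on it.
- bracket: Loose brazed steel bracket on brick_a: base plate 50 x 80 x 5 mm with an upright rib 80 mm long, 45 mm high in all; origin at the middle of its underside. Bystander.
- flux_jar: Loose jar, 52 mm across, 65 mm high, origin under its middle. Bystander.
- tip_cup: Loose open steel cup, 64 mm across, 60 mm high, origin under its middle. Bystander.
- wire_brush: Loose brush 170 mm long lying along its x. Bystander.
- coupon: Loose steel strip 80 x 30 x 6 mm. Bystander.
- torch: Loose brass torch, about 215 mm long along its x, 26 mm wide, 25 mm high. Bystander.
- spanner: Loose spanner 160 mm long lying along its x. Bystander.
Mind the look-alikes: they are no part of the job. What is shaped like the stand_a but blue or green is not meant.

How it is judged:
By the outcome, as a careful person would: the job done as asked, in the order asked, and still so for the second after the job is handed in, with the robot touching nothing.
It also fails if it takes over 54 s, if anything falls off the work surface, if the arm or the gripper's body presses on something with over 40 N, if the wrist force passes 120 N, or if a joint passes its speed limit or range.

## Working session

There is one attempt and no reset: what is moved stays moved. The work goes in short steps, Python scripts to look and compute and a tool call to move; the robot and the scene stay as the last step left them, time stands still between calls to the robot, and variables do not carry over. Pictures are saved under pics/ and viewed, about 8 in all and at most 12, crops included, and the job is handed in when it is done.

Besides the shell and the picture viewer there is one more tool, called after "Request:" as name(argument=value, ...), one argument or row to a line, values as JSON. move_arm: Moves the arm, as the interface text tells. Its arguments: {"type":"object","properties":{"deltas":{"type":"array","items":{"type":"array","items":{"type":"array","items":{"type":"number"}}}},"force":{"type":"number"}},"required":["deltas"]}

```bash
mkdir -p pics; cat > h.py <<'E'
import numpy as np,cv2
from station import bot
def ray(cam,uv):
    m=bot.camera_model(cam);K=np.array(m["K"]);
    p=cv2.undistortPoints(np.array([[uv]],float),K,np.array(m["dist"]) if "dist" in m else None)[0,0]
    return np.array(m["xyz"]),np.array(m["rotation"])@np.array([p[0],-p[1],-1])
def at_z(cam,uv,z):
    o,d=ray(cam,uv);return o+d*(z-o[2])/d[2]
E
python3 - <<'E'
from h import *
for c in("top","scene"):
    im=bot.grab_frame(c);cv2.imwrite(f"pics/{c}0.png",cv2.resize(im,(800,600),interpolation=cv2.INTER_CUBIC))
    m=bot.camera_model(c);print(c,{k:np.round(v,3).tolist() if not isinstance(v,str) else v for k,v in m.items()})
    for t in("stand_a","brick_a","bracket","flag_a_tip","flag_a_tab"):
        for r in bot.spot_in(t,c):
            print(c,t,round(r["conf"],2),np.round(r["uv"]),np.round(at_z(c,r["uv"],.07),3))
s=bot.state();print(s)
E
```

```text
top {'K': [[426.252, 0.0, 255.662], [0.0, 426.252, 196.145], [0.0, 0.0, 1.0]], 'xyz': [0.442, 0.043, 1.508], 'rotation': [0.714, 0.029, -0.027, -0.699]}Traceback (most recent call last):
  File "<stdin>", line 7, in <module>
  File "h.py", line 8, in at_z
    o,d=ray(cam,uv);return o+d*(z-o[2])/d[2]
        ~~~^^^^^^^^
  File "h.py", line 6, in ray
    return np.array(m["xyz"]),np.array(m["rotation"])@np.array([p[0],-p[1],-1])
                              ~~~~~~~~~~~~~~~~~~~~~~~^~~~~~~~~~~~~~~~~~~~~~~~~~
ValueError: matmul: Input operand 1 has a mismatch in its core dimension 0, with gufunc signature (n?,k),(k,m?)->(n?,m?) (size 3 is different from 4)
```

Rotation is a quaternion.

```bash
cat > h.py <<'E'
import numpy as np,cv2
from scipy.spatial.transform import Rotation as R
from station import bot
def q2r(q): return R.from_quat(np.roll(q,-1)).as_matrix()
def ray(cam,uv):
    m=bot.camera_model(cam);K=np.array(m["K"])
    p=cv2.undistortPoints(np.array([[uv]],float),K,None)[0,0]
    return np.array(m["xyz"]),q2r(m["rotation"])@np.array([p[0],-p[1],-1])
def at_z(cam,uv,z):
    o,d=ray(cam,uv);return o+d*(z-o[2])/d[2]
def proj(cam,P):
    m=bot.camera_model(cam);p=q2r(m["rotation"]).T@(np.array(P)-m["xyz"])
    u=np.array(m["K"])@[p[0]/-p[2],-p[1]/-p[2],1];return u[:2]
E
python3 - <<'E'
from h import *
for c in("top","scene"):
    im=bot.grab_frame(c);cv2.imwrite(f"pics/{c}0.png",cv2.resize(im,(800,600),interpolation=cv2.INTER_CUBIC))
    m=bot.camera_model(c);print(c,m.keys())
    for t in("stand_a","brick_a","bracket","flag_a_tip","flag_a_tab"):
        for r in bot.spot_in(t,c):
            print(c,t,round(r["conf"],2),np.round(r["uv"]),np.round(at_z(c,r["uv"],.07),3))
s=bot.state();print(s)
E
```

```text
top dict_keys(['K', 'xyz', 'rotation'])
top stand_a 0.98 [194. 276.] [0.284 0.249 0.07 ]
top stand_a 0.97 [346. 230.] [ 0.449 -0.256  0.07 ]
top stand_a 0.83 [134. 247.] [0.377 0.454 0.07 ]
top stand_a 0.57 [202. 207.] [0.514 0.229 0.07 ]
top brick_a 0.91 [338. 194.] [ 0.571 -0.228  0.07 ]
top brick_a 0.87 [197. 176.] [0.622 0.25  0.07 ]
top brick_a 0.62 [194. 211.] [0.502 0.258 0.07 ]
top brick_a 0.25 [265. 132.] [0.778 0.023 0.07 ]
top bracket 0.63 [208. 166.] [0.655 0.215 0.07 ]
top flag_a_tip 0.63 [125. 252.] [0.36  0.482 0.07 ]
top flag_a_tip 0.59 [184. 277.] [0.279 0.283 0.07 ]
top flag_a_tip 0.57 [192. 208.] [0.511 0.265 0.07 ]
top flag_a_tab 0.93 [184. 275.] [0.287 0.282 0.07 ]
top flag_a_tab 0.8 [119. 250.] [0.366 0.503 0.07 ]
top flag_a_tab 0.67 [194. 211.] [0.501 0.255 0.07 ]
top flag_a_tab 0.24 [267. 131.] [0.779 0.016 0.07 ]
scene dict_keys(['K', 'xyz', 'rotation'])
scene stand_a 0.92 [113. 235.] [ 0.476 -0.278  0.07 ]
scene stand_a 0.75 [328. 120.] [0.416 0.418 0.07 ]
scene stand_a 0.72 [259. 125.] [0.324 0.226 0.07 ]
scene stand_a 0.63 [297. 170.] [0.538 0.211 0.07 ]
s
[... 598 characters left out ...]
joint_pos': array([-1.38751277e+00,  5.27464855e-01,  1.43268308e+00, -2.22138430e-05,
        1.18139279e+00, -1.78522624e-01]), 'joint_velocities': array([-1.21154995e-04,  4.07836382e-04, -6.04534028e-05, -5.72914600e-04,
        6.66792327e-04, -2.91907885e-04]), 'effort': array([-1.10072811e-03, -4.42174816e+01, -1.78386104e+01, -2.37525701e-04,
        6.67214608e-04,  3.05405280e-06]), 'eef_pos': array([ 0.22123405, -0.58452272,  0.23133741]), 'eef_rot': array([ 2.59918816e-05,  9.83680853e-01,  1.79922148e-01, -1.02136748e-05]), 'contact_force': array([-0.13523539,  0.03916986,  0.06177812]), 'moment': array([0.0214409 , 0.02207577, 0.03674417]), 'gripper_width': 0.08544562824113748}
```

View pics/top0.png

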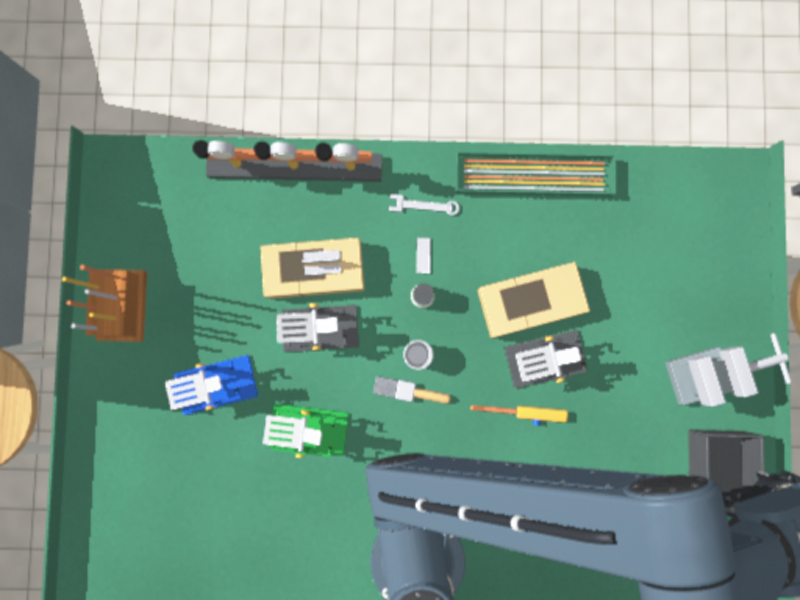

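View pics/scene0.png

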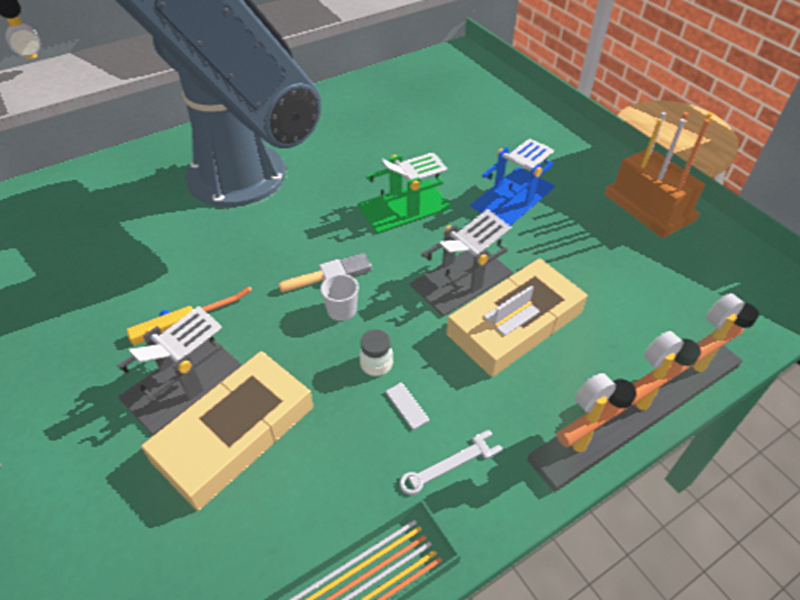

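The bracket is on the left brick (~(310,268) in the top view). Its stand is the dark one at ~(318,328), with pivot bolts at ~(313,308) and (313,348). Flag bars lie left (+y) and the tab is to the right.

```bash
python3 - <<'E'
from h import *
im=bot.grab_frame("top")
hsv=cv2.cvtColor(im,cv2.COLOR_BGR2HSV);m=cv2.inRange(hsv,(12,110,100),(35,255,255))
n,_,st,ce=cv2.connectedComponentsWithStats(m[188:240,170:240]);
for s,c in zip(st[1:],ce[1:]): print(s[4],c+[170,188],np.round(at_z("top",c+[170,188],.09),4))
for r in bot.cut_out("stand_a","top"):
    if abs(r["uv"][0]-202)<12 and abs(r["uv"][1]-208)<12:
        k=cv2.minAreaRect(np.argwhere(r["mask"])[:,::-1].astype(np.float32));print(k, at_z("top",k[0],.05))
for r in bot.spot_in("stand_a","top"): print(r["uv"])
c=im[180:240,165:245];cv2.imwrite("pics/c1.png",cv2.resize(c,None,fx=8,fy=8,interpolation=cv2.INTER_CUBIC))
E
```

```text
8 [199.75  195.125] [0.5537 0.2357 0.09  ]
10 [201.7 222.3] [0.4633 0.2264 0.09  ]
((202.55532836914062, 209.32968139648438), (29.068801879882812, 51.4857063293457), 86.18592071533203) [0.50826866 0.23002047 0.05      ]
[347.6, 231.2]
[135.5, 247.2]
[206.8, 166.9]
[202.0, 209.8]
[196.2, 279.9]
```

View pics/c1.png

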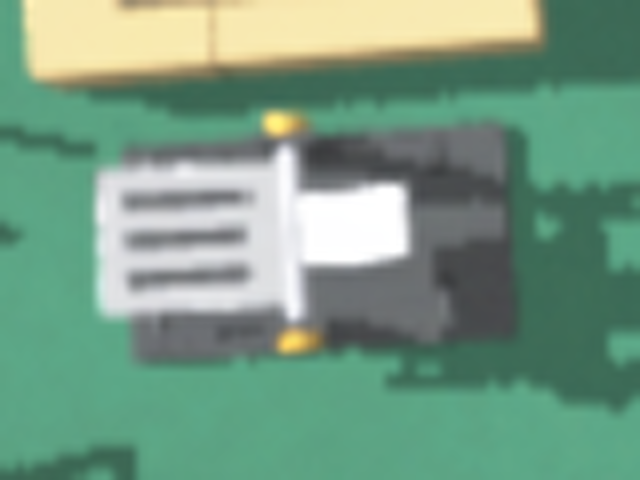

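Pivot is at about (0.5085, 0.231, 0.09) with yaw about 5.2°. I'll approach a point above the tab with the fingers shut.

Request:
move_arm(
  deltas=[
    [[0,0,0,-5,0],[0,27.3,-31,-6,8],[0,27.3,-31,-6,15.5],[0,27.3,-31,-6,15.5],[0,27.3,-31,-6,15.5],[0,27.3,-31,-6,15.5],[0,27.3,-31,-6,15.5],[0,27.3,-31,-6,15.5],[0,27.3,-31,-6,15.5],[0,27.3,-31,-6,15.5]],
  ],
  force=20,
)

```text
time_s: 1.85
eef_pos: [0.3669, -0.1934, 0.2915]
eef_rot: [-0.001, 0.999, 0.048, -0.0]
contact_force: [-0.7, -0.7, -0.2]
gripper_width: -0.0003
```

Request:
move_arm(
  deltas=[
    [[0,17.9,-36.9,6,0],[0,17.9,-36.9,6,0],[0,17.9,-36.9,6,0],[0,17.9,-36.9,6,0],[0,17.9,-36.9,6,0],[0,17.9,-36.9,6,0],[0,17.9,-36.9,6,0],[0,17.9,-36.9,6,0],[0,17.9,-36.9,6,0],[0,17.9,-36.9,6,0]],
  ],
)

```text
time_s: 2.85
eef_pos: [0.5121, 0.1871, 0.2307]
eef_rot: [0.0, 0.999, 0.047, -0.0]
contact_force: [-0.6, -0.8, 0.8]
gripper_width: -0.0001
```

```bash
cat >> h.py <<'E'
PV=np.array([.5085,.231,.09]);YAW=np.radians(5.2)
def rel():
    s=bot.state();d=s["eef_pos"]-PV;c,n=np.cos(YAW),np.sin(YAW)
    T=q2r(s["eef_rot"]);print("t",s["time_s"],"stand xyz mm",np.round(1e3*np.array([c*d[0]+n*d[1],-n*d[0]+c*d[1],s["eef_pos"][2]]),1),
      "toolx yaw",np.round(np.degrees(np.arctan2(T[1,0],T[0,0])),2),"F",np.round(s["contact_force"],1))
    return s
E
python3 - <<'E'
from h import *
s=rel();im=bot.grab_frame("wrist");m=bot.camera_model("wrist");print(np.round(m["tool_from_camera"],3).tolist())
T=np.eye(4);T[:3,:3]=q2r(s["eef_rot"]);T[:3,3]=s["eef_pos"];W=T@np.array(m["tool_from_camera"]);K=np.array(m["K"])
def pj(P):
    p=W[:3,:3].T@(np.array(P)-W[:3,3]);return (K@[p[0]/-p[2],-p[1]/-p[2],1])[:2]
c,n=np.cos(YAW),np.sin(YAW);S=np.array([[c,-n,0],[n,c,0],[0,0,1]])
big=cv2.resize(im,(800,600),interpolation=cv2.INTER_CUBIC)
for q in [(-.045,0,0),(.045,0,0),(0,0,0),(-.048,-.085,-.082),(.048,-.085,-.082),(.048,.085,-.082),(-.048,.085,-.082),(.03,.08,.0),(-.03,.08,0),(.014,-.042,.035),(-.014,-.042,.035)]:
    u=pj(PV+S@np.array(q));print(q,np.round(u));cv2.circle(big,tuple(int(v*1.5625) for v in u),4,(0,0,255),-1)
cv2.imwrite("pics/w1.png",big)
E
```

```text
t 2.85 stand xyz mm [ -0.4 -44.  230.7] toolx yaw 5.42 F [-0.6 -0.8  0.8]
[[0.0, 0.959, 0.285, 0.072], [1.0, -0.0, -0.0, 0.0], [-0.0, 0.285, -0.959, -0.142], [0.0, 0.0, 0.0, 1.0]]
(-0.045, 0, 0) [213. 216.]
(0.045, 0, 0) [209. 131.]
(0, 0, 0) [211. 176.]
(-0.048, -0.085, -0.082) [284. 195.]
(0.048, -0.085, -0.082) [287. 123.]
(0.048, 0.085, -0.082) [152. 122.]
(-0.048, 0.085, -0.082) [159. 195.]
(0.03, 0.08, 0.0) [130. 146.]
(-0.03, 0.08, 0) [137. 203.]
(0.014, -0.042, 0.035) [252. 170.]
(-0.014, -0.042, 0.035) [252. 200.]
```

View pics/w1.png

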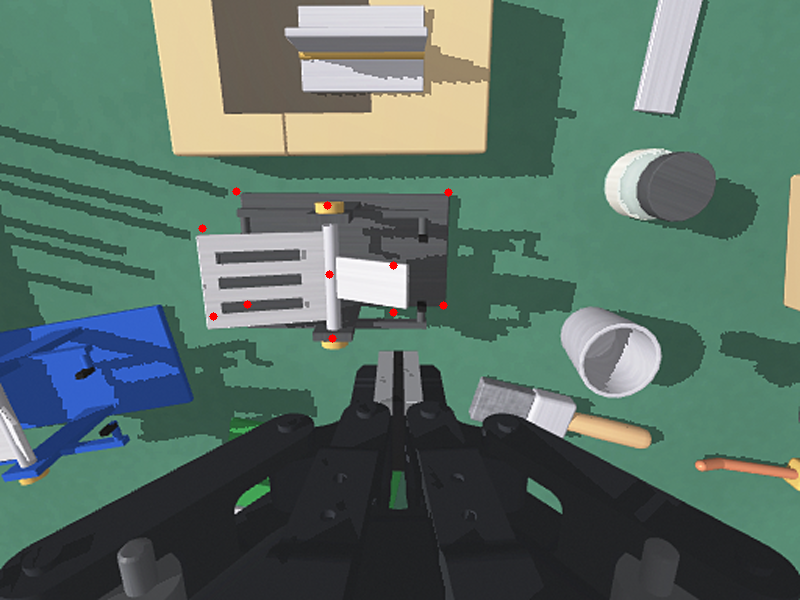

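The projected model matches: bolts, tab and flag all within about 2 mm. The tool is above the tab, so I'll press gently.

Request:
move_arm(
  deltas=[
    [[0,0.1,-0.2,4,0],[0,0.1,-0.2,8,0],[0,0.1,-0.2,9.5,0],[0,0.1,-0.2,10,0],[0,0.1,-0.2,10.5,0],[0,0.1,-0.2,11,0],[0,0.1,-0.2,11.5,0],[0,0.1,-0.2,12,0],[0,0.1,-0.2,12.5,0],[0,0.1,-0.2,13,0]],
  ],
)

```text
time_s: 3.9
eef_pos: [0.5127, 0.188, 0.1014]
eef_rot: [0.0, 0.999, 0.046, 0.001]
contact_force: [0.5, -0.7, 1.9]
gripper_width: 0.0002
```

Request:
move_arm(
  deltas=[
    [[0,0,0,0.5,0],[0,0,0,1,0],[0,0,0,1.5,0],[0,0,0,2,0],[0,0,0,2.3,0],[0,0,0,2.3,0]],
  ],
)

```text
time_s: 4.5
eef_pos: [0.5118, 0.1879, 0.0777]
eef_rot: [0.0, 0.999, 0.046, -0.001]
contact_force: [-0.5, 0.3, -0.2]
gripper_width: 0.0003
```

```bash
python3 - <<'E'
from h import *
s=rel();im=bot.grab_frame("scene");c=im[100:230,230:390]
cv2.imwrite("pics/s2.png",cv2.resize(c,None,fx=4.5,fy=4.5,interpolation=cv2.INTER_CUBIC))
E
```

```text
t 4.5 stand xyz mm [ -0.6 -43.2  77.7] toolx yaw 5.24 F [-0.5  0.3 -0.2]
```

View pics/s2.png

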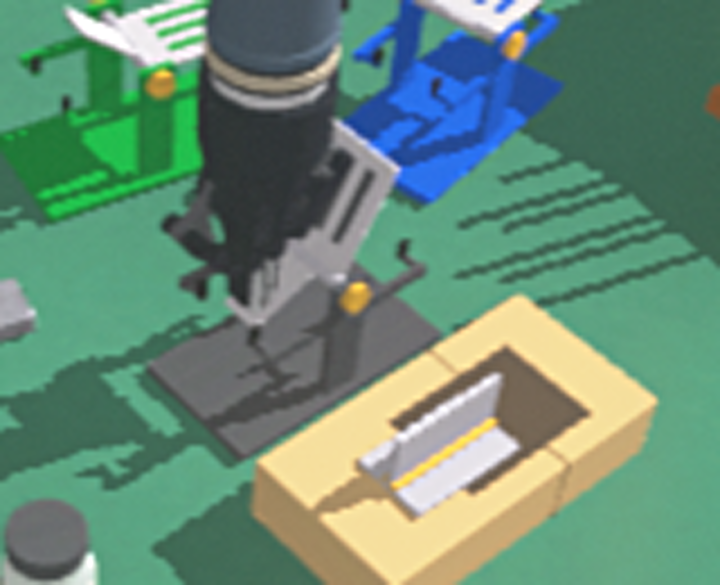

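The flag is up at roughly 65°. I'll lift and go around to the other side.

Request:
move_arm(
  deltas=[
    [[0,0,0,-5,0],[0,0,0,-10,0],[0,0,0,-15,0],[0,0,-1,-16,0],[0,0,-5.5,-16,0],[0,0,-10,-16,0],[0,0,-13,-16,0],[0,0,-13,-11,0],[0,0,-13,-5,0],[0,0,-13,-5,0]],
  ],
)

```text
time_s: 5.55
eef_pos: [0.4953, 0.316, 0.1224]
eef_rot: [0.002, 0.999, 0.046, -0.006]
contact_force: [-1.3, -0.3, -0.8]
gripper_width: -0.0002
```

```bash
python3 - <<'E'
from h import *
s=rel();im=bot.grab_frame("scene");c=im[80:210,230:390]
cv2.imwrite("pics/s3.png",cv2.resize(c,None,fx=4.5,fy=4.5,interpolation=cv2.INTER_CUBIC))
E
```

```text
t 5.55 stand xyz mm [ -5.4  85.8 122.4] toolx yaw 5.28 F [-1.3 -0.3 -0.8]
```

View pics/s3.png

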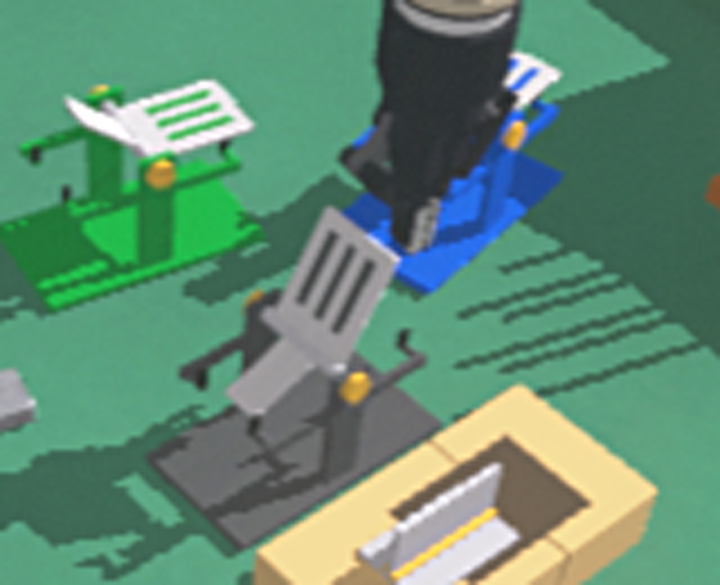

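The flag stands at about 65° and the fingers are on its +y side. Now I'll push towards -y.

Request:
move_arm(
  deltas=[
    [[0,0.4,2,-0.3,0],[0,0.4,3,-0.3,0],[0,0.4,4,-0.3,0],[0,0.4,5,-0.3,0],[0,0.4,6,-0.3,0],[0,0.4,7,-0.3,0],[0,0.4,8,-0.3,0],[0,0.4,9,-0.3,0],[0,0.4,10,-0.3,0],[0,0.4,10,-0.3,0]],
  ],
)

```text
time_s: 6.6
eef_pos: [0.5134, 0.2166, 0.131]
eef_rot: [0.0, 0.999, 0.045, -0.001]
contact_force: [0.1, 0.6, -0.6]
gripper_width: 0.0001
```

```bash
python3 - <<'E'
from h import *
s=rel();im=bot.grab_frame("scene");c=im[80:210,230:390]
cv2.imwrite("pics/s4.png",cv2.resize(c,None,fx=4.5,fy=4.5,interpolation=cv2.INTER_CUBIC))
E
```

```text
t 6.6 stand xyz mm [  3.6 -14.8 131. ] toolx yaw 5.15 F [ 0.1  0.6 -0.6]
```

View pics/s4.png

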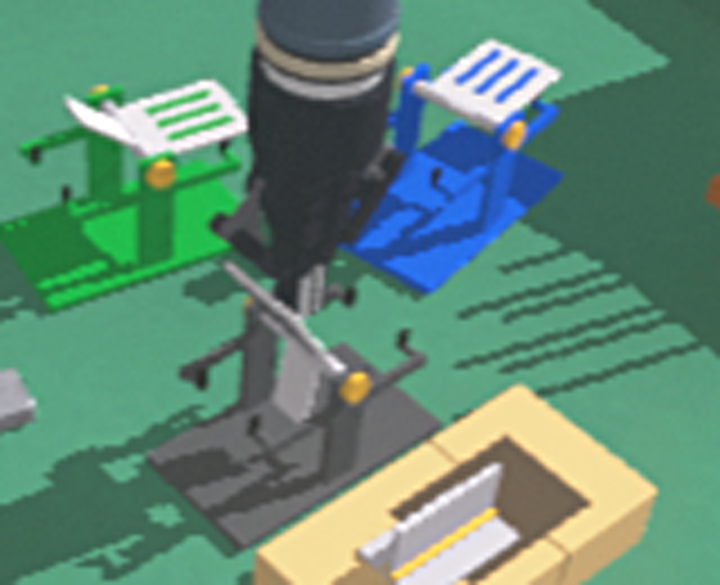

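Request:
move_arm(
  deltas=[
    [[0,-0.2,0.5,0.3,0],[0,-0.3,0.9,0.6,0],[0,-0.3,1.3,1.0,0],[0,-0.3,1.7,1.4,0],[0,-0.3,2.0,1.9,0],[0,-0.3,2.3,2.3,0],[0,-0.3,2.6,2.8,0],[0,-0.3,2.8,3.2,0],[0,-0.3,3.1,3.6,0],[0,-0.3,3.1,3.7,0]],
  ],
)

```text
time_s: 7.65
eef_pos: [0.5132, 0.1864, 0.0938]
eef_rot: [0.0, 0.999, 0.046, -0.0]
contact_force: [0.3, -0.7, 1.5]
gripper_width: -0.0001
```

Request:
move_arm(
  deltas=[
    [[0,0,0,0.1,0],[0,0,0,0.2,0],[0,0,0,0.2,0]],
  ],
)

```text
time_s: 7.95
eef_pos: [0.5133, 0.1871, 0.0923]
eef_rot: [-0.0, 0.999, 0.046, -0.0]
contact_force: [-0.9, 0.8, 0.5]
gripper_width: -0.0003
```

```bash
python3 -c "
from h import *
rel()"
```

```text
t 7.95 stand xyz mm [  0.8 -44.2  92.3] toolx yaw 5.23 F [-0.9  0.8  0.5]
```

Request:
move_arm(
  deltas=[
    [[0,0,0,0.1,0],[0,0,0,0.15,0],[0,0,0,0.15,0]],
  ],
)

```text
time_s: 8.25
eef_pos: [0.5135, 0.1871, 0.0919]
eef_rot: [0.0, 0.999, 0.046, 0.0]
contact_force: [-2.3, -0.4, 6.8]
gripper_width: 0.0002
```

The force rose to 6.8 N at z = 0.0919, so the flag is on its rest. I'll retreat straight up.

Request:
move_arm(
  deltas=[
    [[0,0,0,-1,0],[0,0,0,-4,0],[0,0,0,-9,0],[0,0,0,-14,0],[0,-4,5,-17,0],[0,-8,10,-17,0],[0,-8,14,-17,0],[0,-8,14,-17,0],[0,-8,14,-17,0]],
  ],
)

```text
time_s: 9.15
eef_pos: [0.446, 0.0384, 0.2616]
eef_rot: [0.0, 0.999, 0.044, 0.001]
contact_force: [0.1, 0.9, -0.0]
gripper_width: 0.0002
```

```bash
python3 - <<'E'
from h import *
s=rel();im=bot.grab_frame("scene")
a=cv2.resize(im[60:250,40:420],(760,380),interpolation=cv2.INTER_CUBIC)
t=bot.grab_frame("top");b=cv2.resize(t[150:255,165:375],(420,210),interpolation=cv2.INTER_CUBIC)
b=cv2.copyMakeBorder(b,0,0,0,340,cv2.BORDER_CONSTANT)
w=bot.grab_frame("wrist");b[:,430:710]=cv2.resize(w,(280,210))
cv2.imwrite("pics/s5.png",np.vstack([a,b]))
E
```

```text
t 9.15 stand xyz mm [ -79.7 -186.2  261.6] toolx yaw 5.0 F [ 0.1  0.9 -0. ]
```

View pics/s5.png

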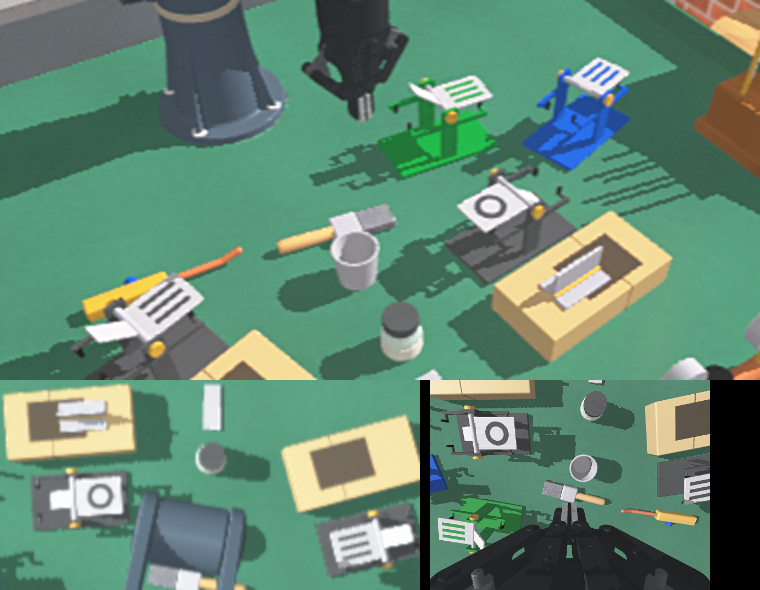

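The flag lies flat with the ring up, the bystanders are where they were, and the arm is clear and still.

```bash
python3 -c "
from station import bot
print(bot.sign_off())"
```

```text
the job is handed in; nothing more can be done
None
```

I turned over the flag in front of the brick with the bracket; it now lies on its other rest with the ring up. I pressed its thumb tab to raise it to about 65°, then pushed it over from the other side with shut fingertips and pressed it down lightly.

- **On its rest:** the force rose to 6.8 N with the fingertips at 91.9 mm, where the top of the flag lying flat should be (92 mm). That was the highest force any move reported. I did not measure the flag's angle separately.
- **Rest of the bench:** the last pictures show the other flag, the bracket and the nearby loose items as they were. The spanner was out of frame and only part of the coupon was visible, but the arm never went near either.
- **Arm:** it ended clear, with the fingertips at 0.26 m, after about 9.3 s in all. No check failed or disagreed; the sign-off gave no verdict.

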